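# Proof-pull the new tether loop with a pull gauge

### The arm

A 7-joint arm with a two-finger parallel gripper is mounted at the origin on a cart in front of the work surface, level with it; the furniture and walls round the work are solid. World frame = base frame: x ahead of the robot, y to its left, z up, the work surface at z = 0. Lengths are in m, angles in rad, forces in N, time in s.
With the tool pointing down it reaches from about 0.425 to 0.875 m from the base axis. Payload 4.7 kg.
Tool frame: the origin (TCP) lies on the mounting face of the last link; the fingertips stand 182 mm ahead of it and the grasp point (between the pads) lies 164 mm ahead of it; z points along the fingers, y is the line along which they close (so a half turn about z gives the same grasp; the last joint's range is limited). The gripper opens to 87 mm and grips with 3 to 60 N. Pads are 19 mm wide; open, the fingers measure 117 mm over their backs; the gripper's body (75 mm by 190 mm) begins 51 mm behind the grasp point.
Start: joints at [-1.288, 0.321, -0.07, 1.45, 0.023, 1.371, -0.057], TCP at [0.173, 0.627, 0.405] pointing down, gripper open.
Joint ranges: [-2.86, 2.86], [-0.3, 2.09], [-1.38, 1.24], [0.06, 2.45], [-1.56, 4.7], [0.09, 2.05], [-2.69, 2.69]. Speed limits (rad/s): [2.57, 2.57, 3.14, 3.14, 3.14, 3.14, 3.14].

### API

Orientations are given as a unit quaternion [x, y, z, w].
In Python, from plant import * gives the robot as it stands. The module is installed in compiled form; this text tells all that it offers. Calls block until the motion is done:
- move_to(position, orientation): joint-space move of the TCP to a pose.
- movel(position, v=0.15, orientation=None, until_force=None): straight line of the TCP; orientation=None keeps the orientation; v is the mean speed in m/s. With until_force (N) it stops when the force on the tool has changed by that much, and returns True; else False.
- set_joints(angles): joint-space move.
- gripper_to(opening, force=None): finger opening in m; force is the grip in N (None keeps the last); returns when the fingers have stopped.
- wait(seconds).
- ik(position, orientation): joint angles nearest the present ones, or None.
- state(): the state.
- camera(name): name is "scene" or "top"; returns a dict with "color" (384x512x3 uint8, blue, green, red), "camera_matrix" (3x3 intrinsics, pixels), "world_from_camera" (4x4, takes a point from camera to world coordinates). Camera axes: x right, y up, looking along -z (the intrinsics and any distortion apply to the point x, -y, -z); pixel columns grow to the right and rows downward; lengths in m; the calibration is good to about 2 mm. A picture is of the moment at which its call begins. There is no depth.
A pose or a line that the arm cannot do raises IKError and nothing moves.
- sign_off(): hands the job in; it is judged then, once.
The state is a dict: "t": time; "joint_positions": joint angles; "qvel": joint speeds; "joint_efforts": joint torques, N m; "tool_pos": TCP position; "tool_rot": TCP orientation; "wrist_force": force on the tool from outside, world axes, zero at the start; "ft_torque": the same for the moment, N m; "finger_gap": finger opening in m; "grasp_force": force on a finger pad.
Only numpy, scipy, OpenCV 4.12 (cv2) and the standard library are available. Lean on these libraries where they do the work, as an engineer would, in place of code of your own. Each camera call takes 0.05 s, during which the arm holds its last target. There are 200 camera calls.

### The job

Proof-pull the steel tether loop that was just screwed to the counter: pick up the spring pull gauge by its rubber sleeve, gently feed its hook through the loop under the bar, raise it so that the bar lies in the hook, and pull straight back, level and square to the loop, until the raised collar on the rod has just come out of the gauge's mouth (50 mm of rod drawn out, 10 N). Never pull well past the collar, leave the scanner, tape measure and stamp alone, and finish the program while still holding that pull steadily in the gripper, the gauge clear of the counter.

Things in the scene. Friction and masses are not known exactly. Their poses are not given: they have to be found in the camera images.
- gauge: Spring pull gauge, loose, about 160 g: square aluminium case 130 mm long with grey 32 x 32 mm end caps and a black ribbed rubber sleeve (64 x 26 x 26 mm) round its middle, pull ring behind (reaching 96 mm from the middle), hooked rod in front. Origin: middle of the underside, 16 mm below the rod's axis. x forward along the rod, z up; the hook opens to +z. It starts lying on its underside.
- gauge_grip (a point): Centre of the rubber sleeve, on the rod's axis (16 mm above the counter while it lies). Axes as the gauge's.
- gauge_rod (a joint): How far the rod is drawn out, m: 0 closed, stop at 0.070. A spring pulls it back with 2 N plus 160 N/m: 10 N at 0.050. The rod is 8 mm thick with fine dark lines each 10 mm; one raised collar, 13 mm across and 4 mm long, is hidden in the case until drawn out; its rear edge is at the face of the mouth's 3 mm bush at 0.050: the mark to pull to.
- hook_seat (a point): On the hook: where the bar's centre lies when the pull is on; on the rod's axis, 118 mm ahead of gauge_grip with the rod closed. The hook is a J of 6 mm wire, open to the top, 19 mm wide inside; its lowest point is 14.5 mm below the axis. The rod ends 18 mm behind this point, the hook's front limb is 4 to 11 mm ahead of it.
- hook_tip (a point): Centre of the rounded upper end of the hook's front limb, 8.5 mm ahead of hook_seat and 9 mm above the axis; the wire ends 3 mm above it.
- anchor: Tether loop, fixed on the counter: an upright U of 8 mm round steel bar on a plate 60 (x) x 90 (y) x 5 mm with four screws. Origin: middle of the plate's underside. The loop stands in its y-z plane; the legs are centred 26 mm either side (44 mm clear between). x: through the loop, away from the robot; the pull goes along -x.
- anchor_bar (a point): Centre of the loop's horizontal top bar, 58 mm above the counter (underside at 54 mm, so 49 mm clear above the plate). Axes as the anchor's.
- scanner: Black barcode scanner, 158 x 62 x 40 mm, lying behind left; to be left alone. Origin: middle of its underside.
- tape_measure: Round yellow tape measure, 58 x 69 x 22 mm, on the left; to be left alone. Origin: middle of its underside.
- stamp: Hand stamp with a turned handle, 24 x 44 x 70 mm, standing on the left; to be left alone. Origin: middle of its underside.

How it is judged:
By the outcome, as a careful person would: the job done as asked, in the order asked, and still so for the second after the job is handed in, while the arm keeps its last pose, push and grip.
It also fails if it takes over 53 s, if anything falls off the work surface, if the arm or the gripper's body presses on something with over 40 N, if the wrist force passes 120 N, or if a joint passes its speed limit or range.

## Working session

There is one attempt and no reset: what is moved stays moved. The work goes in short steps, each a Python script; the robot and the scene stay as the last script left them, time stands still between calls to the robot, and variables do not carry over. Pictures are saved under pics/ and viewed, at most 10 in all, crops included, and the job is handed in when it is done.

```bash
mkdir -p pics; python3 - <<'E'
from plant import *
import cv2,numpy as np
for n in("scene","top"):
    c=camera(n); cv2.imwrite(f"pics/{n}0.png",cv2.resize(c["color"],None,fx=1.5,fy=1.5,interpolation=cv2.INTER_CUBIC)); print(n,c["camera_matrix"].tolist(),np.round(c["world_from_camera"],4).tolist(),[k for k in c])
s=state();print(s)
E
```

```text
scene [[393.9128467698514, 0.0, 254.15305545705792], [0.0, 393.9128467698514, 191.5588751232238], [0.0, 0.0, 1.0]] [[0.8183, 0.331, -0.4699, 0.179], [-0.5743, 0.503, -0.6459, -0.3039], [0.0225, 0.7984, 0.6017, 0.5714], [0.0, 0.0, 0.0, 1.0]] ['color', 'camera_matrix', 'world_from_camera']
top [[463.38256010869407, 0.0, 252.5257232089994], [0.0, 463.38256010869407, 189.200920001855], [0.0, 0.0, 1.0]] [[-0.0037, 0.9861, -0.1664, 0.4456], [-0.9999, -0.001, 0.016, 0.2805], [0.0156, 0.1664, 0.9859, 0.912], [0.0, 0.0, 0.0, 1.0]] ['color', 'camera_matrix', 'world_from_camera']
{'t': 0.1, 'joint_positions': array([-1.2879073 ,  0.3217305 , -0.07009681,  1.45153609,  0.02257697,
        1.37076394, -0.05690827]), 'qvel': array([-8.99087073e-05, -1.36015121e-03, -2.20197767e-03, -1.46779386e-03,
        1.22293923e-03,  1.28845711e-05,  3.41491087e-04]), 'joint_efforts': array([ 6.52625022e-05, -4.92569017e+01, -4.05430505e-01, -3.13403428e+01,
       -6.40499010e-02,  3.93344311e-02,  6.87605211e-05]), 'tool_pos': array([0.1725896 , 0.62648686, 0.40379113]), 'tool_rot': array([ 1.33977335e-01,  9.90984052e-01, -8.21796768e-04, -7.86463552e-05]), 'wrist_force': array([-0.06523451,  0.4038997 , -0.25814476]), 'ft_torque': array([-0.04719175, -0.02691451,  0.03238736]), 'grasp_force': 0.0, 'finger_gap': 0.08702504340467569}
```

View pics/scene0.png

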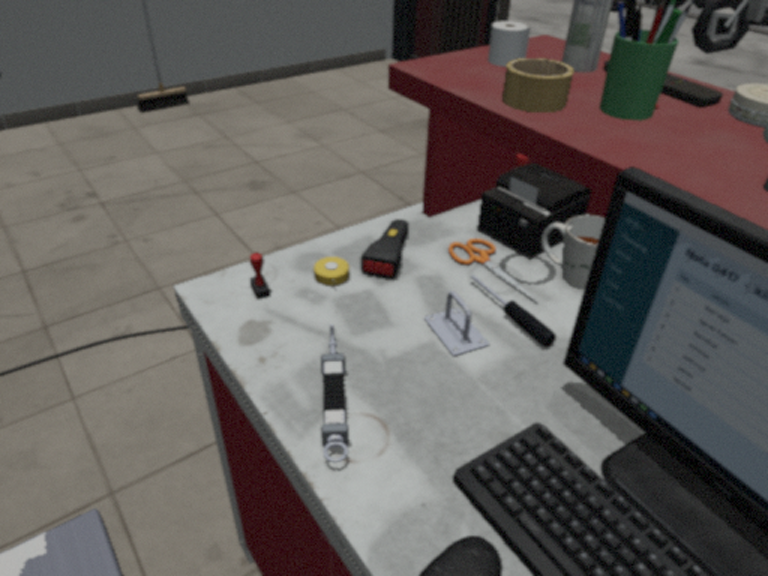

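View pics/top0.png

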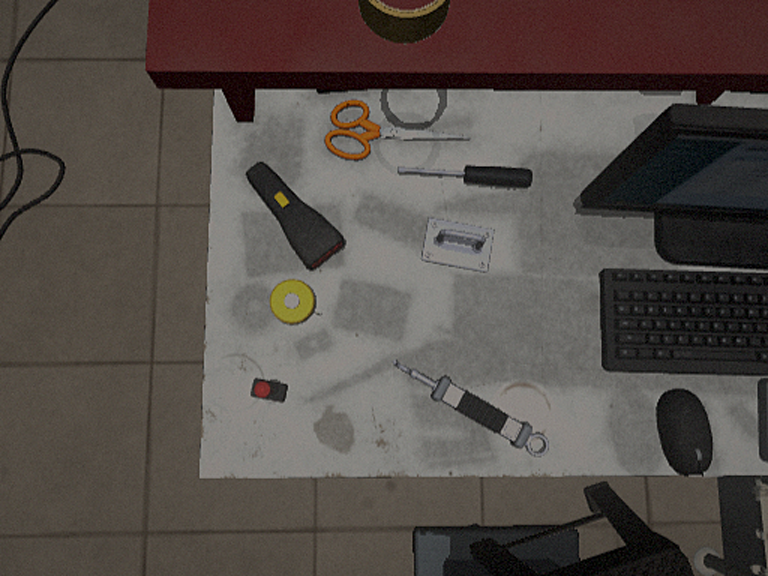

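The scene view shows the gauge lying at left front, hook away. In the top view (×1.5), the gauge hook is at (397,362), its end caps at (441,388) and (522,437), the ring at (538,445), and the anchor plate is centred near (458,244). I'll crop closer for measuring.

```bash
python3 - <<'E'
import cv2,numpy as np
from plant import *
a=np.mean([camera("top")["color"].astype(float) for _ in range(6)],0).astype(np.uint8)
b=np.mean([camera("scene")["color"].astype(float) for _ in range(6)],0).astype(np.uint8)
cv2.imwrite("pics/ta.png",a);cv2.imwrite("pics/sa.png",b)
def crop(im,x,y,w,h,f):
    o=cv2.resize(im[y:y+h,x:x+w],None,fx=f,fy=f,interpolation=cv2.INTER_CUBIC)
    for i in range(0,w,10): cv2.putText(o,str(x+i),(i*f,8),0,.3,(0,0,255)); cv2.line(o,(i*f,10),(i*f,16),(0,0,255))
    for i in range(0,h,10): cv2.putText(o,str(y+i),(0,i*f+4),0,.3,(0,0,255)); cv2.line(o,(20,i*f),(26,i*f),(0,0,255))
    return o
cv2.imwrite("pics/c1.png",np.vstack([crop(a,255,135,114,50,7),crop(a,255,230,114,80,7)])[:, :798] if 0 else np.hstack([crop(a,272,138,66,48,6),crop(b,272,190,66,48,6)]))
cv2.imwrite("pics/c2.png",crop(a,255,230,114,80,7))
E
```

```text
(no output)
```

View pics/c1.png

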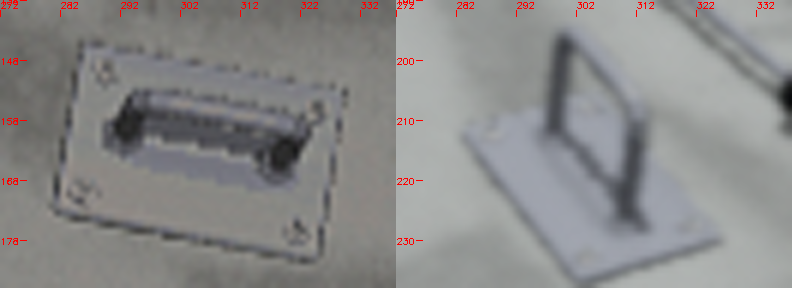

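View pics/c2.png

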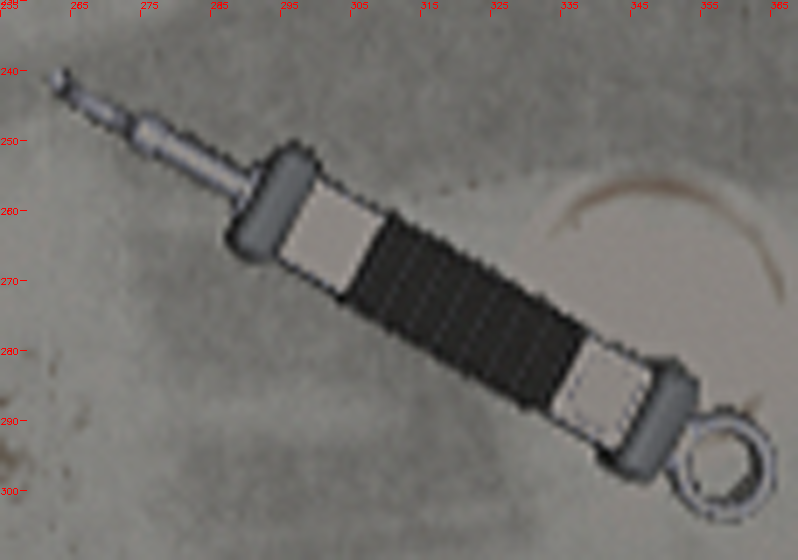

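Crops: the plate corners in the top image are around (286,145), (330,153), (325,182) and (281,173). The sleeve corners are (311,260), (339,278), (333,289) and (305,273), the hook tip is (264,241) and the ring is (358,296). Next, convert these to world positions.

```bash
cat > h.py <<'E'
import numpy as np, cv2
from scipy.spatial.transform import Rotation as R
from plant import *
def ray(c,px,z):
    K,T=c["camera_matrix"],c["world_from_camera"]
    d=np.linalg.inv(K)@[px[0],px[1],1.]; d=T[:3,:3]@[d[0],-d[1],-d[2]]
    o=T[:3,3]; return (o+d*(z-o[2])/d[2])
def proj(c,p):
    K,T=c["camera_matrix"],c["world_from_camera"]
    q=T[:3,:3].T@(np.asarray(p)-T[:3,3]); u=K@[q[0],-q[1],-q[2]]; return u[:2]/u[2]
def quat(yaw,flip=0): # tool down, tool y across a gauge heading yaw
    return (R.from_euler('z',yaw+np.pi*flip)*R.from_euler('x',np.pi)).as_quat()
def tcp(grasp): return np.asarray(grasp)+[0,0,.164]
E
python3 - <<'E'
from h import *
c=camera("top");s=camera("scene")
f=lambda u,v,x,y,k:(x+(u+.5)/k-.5,y+(v+.5)/k-.5)
P=[ray(c,f(u,v,272,138,6),.005) for u,v in[(83,43),(346,88),(318,262),(55,212)]]
P=np.array(P);print("plate",P.round(4).tolist(),P.mean(0),[np.linalg.norm(P[i]-P[i-1]).round(4) for i in range(4)])
ya=(P[0]+P[3]-P[1]-P[2]);xa=P[0]+P[1]-P[2]-P[3]
print("yaw",np.degrees(np.arctan2(-ya[0],ya[1])),np.degrees(np.arctan2(xa[1],xa[0])))
Ps=np.array([ray(s,f(u,v,272,190,6),.005) for u,v in[(65,133),(185,285),(325,240)]]) # L,near,R of right half
print("scene plate",Ps.round(4).tolist(),"mid",(Ps[0]+Ps[2])/2)
B=np.array([ray(c,f(u,v,272,138,6),.060) for u,v in[(135,97),(308,122)]]);print("bar",B.round(4).tolist(),B.mean(0),np.degrees(np.arctan2(B[1,0]-B[0,0],B[0,1]-B[1,1])))
Bs=np.array([ray(s,f(u,v,272,190,6),.060) for u,v in[(169,36),(236,108)]]);print("bar scene",Bs.round(4).tolist(),Bs.mean(0))
g=lambda u,v,z:ray(c,f(u,v,255,230,7),z)
S=np.array([g(u,v,.029) for u,v in[(390,212),(590,333),(545,410),(347,300)]]);t=g(62,78,.027);r=g(722,465,.016)
print("sleeve",S.mean(0),[np.linalg.norm(S[i]-S[i-1]).round(4) for i in range(4)],"tip",t,"ring",r)
d=(t-r)[:2];y=np.arctan2(d[1],d[0]);d/=np.linalg.norm(d)
print("yaw",np.degrees(y),"tip-S",(t-S.mean(0))[:2]@d,"perp",np.cross(d,(S.mean(0)-r)[:2]),"r-S",(r-S.mean(0))[:2]@d)
E
```

```text
plate [[0.6897, 0.199, 0.005], [0.6742, 0.1107, 0.005], [0.6147, 0.1219, 0.005], [0.6317, 0.2092, 0.005]] [0.65255745 0.16017204 0.005     ] [np.float64(0.0589), np.float64(0.0897), np.float64(0.0606), np.float64(0.089)]
yaw -10.50089514470622 -10.337295137621805
scene plate [[0.6311, 0.2076, 0.005], [0.6149, 0.12, 0.005], [0.6715, 0.1099, 0.005]] mid [0.65131016 0.1587247  0.005     ]
bar [[0.6574, 0.1878, 0.06], [0.6493, 0.1333, 0.06]] [0.65333522 0.16053462 0.06      ] -8.442629749550097
bar scene [[0.6517, 0.1797, 0.06], [0.6445, 0.1359, 0.06]] [0.64809649 0.15778819 0.06      ]
sleeve [0.43226175 0.1373164  0.029     ] [np.float64(0.0263), np.float64(0.062), np.float64(0.0239), np.float64(0.0599)] tip [0.4956068  0.24573975 0.027     ] ring [0.39147774 0.06740007 0.016     ]
yaw 59.72017836793806 tip-S 0.12557156649297568 perp 3.3479826005364255e-05 r-S -0.08094211835404616<stdin>:16: DeprecationWarning: Arrays of 2-dimensional vectors are deprecated. Use arrays of 3-dimensional vectors instead. (deprecated in NumPy 2.0)
```

```bash
cat >> h.py <<'E'
G=np.array([.432,.137]); GY=np.radians(59.7); A=np.array([.652,.160]); AY=np.radians(-10.4)
ax=np.array([np.cos(AY),np.sin(AY)])
DZ=.006  # grasp point above rod axis
def at(seat_x,axis_z,rod=0): # TCP for hook_seat at seat_x past the bar (m)
    return tcp([*(A+ax*(seat_x-.118-rod)),axis_z+DZ])
E
python3 - <<'E'
from h import *
for fl in(0,1):
    for n,p,y in[("pick",tcp([*G,.016+DZ]),GY),("up",tcp([*G,.1]),GY),("pre",at(-.045,.1),AY),("in",at(.0055,.031),AY),("end",at(0,.058,.05),AY)]:
        q=ik(p,quat(y,fl)); print(fl,n,None if q is None else np.round(q,2))
E
```

```text
0 pick [-0.81  0.15  0.47  2.16 -0.09  0.85 -0.81]
0 up [-0.82  0.02  0.46  2.1  -0.01  1.02 -0.88]
0 pre [-0.87  0.18  0.5   1.93 -0.1   1.05 -2.08]
0 in [-0.83  0.38  0.54  1.88 -0.23  0.95 -1.93]
0 end [-0.87  0.23  0.5   1.98 -0.13  0.97 -2.06]
1 pick [-0.68  0.15  0.33  2.16 -0.06  0.85  2.3 ]
1 up [-0.71  0.02  0.35  2.1  -0.01  1.02  2.26]
1 pre [-0.72  0.17  0.33  1.93 -0.06  1.05  1.03]
1 in [-0.66  0.35  0.34  1.87 -0.14  0.94  1.13]
1 end [-0.72  0.22  0.32  1.97 -0.08  0.96  1.04]
```

```bash
python3 - <<'E'
from h import *
q=quat(GY,0)
move_to(tcp([*G,.12]),q)
movel(tcp([*G,.016+DZ]),v=.1)
print(state()["t"],state()["tool_pos"],tcp([*G,.016+DZ]),state()["wrist_force"])
gripper_to(.02,force=45)
s=state();print(s["t"],s["finger_gap"],s["grasp_force"],s["wrist_force"])
movel(tcp([*G,.11]),v=.1)
move_to(at(-.045,.1),quat(AY,0))
wait(.3);s=state();print(s["t"],s["finger_gap"],s["tool_pos"],at(-.045,.1),s["wrist_force"],s["ft_torque"])
a=camera("top")["color"];b=camera("scene")["color"]
o=np.hstack([cv2.resize(a[120:270,225:350],None,fx=3.2,fy=3.2,interpolation=2),cv2.resize(b[170:320,200:325],None,fx=3.2,fy=3.2,interpolation=2)])
cv2.imwrite("pics/p1.png",o)
E
```

```text
3.975 [0.43237228 0.13716335 0.18651748] [0.432 0.137 0.186] [-0.39351787 -0.72647923 -0.46594559]
5.0 0.025304850404998764 44.99411780387163 [ 0.17755213  0.35875205 -0.26953176]
7.4333 0.0260258569616131 [0.49160565 0.18928973 0.27010465] [0.49167785 0.18942462 0.27      ] [ 0.59464165 -0.43913689 -1.3226793 ] [-0.003899    0.17828326 -0.01568627]
```

View pics/p1.png

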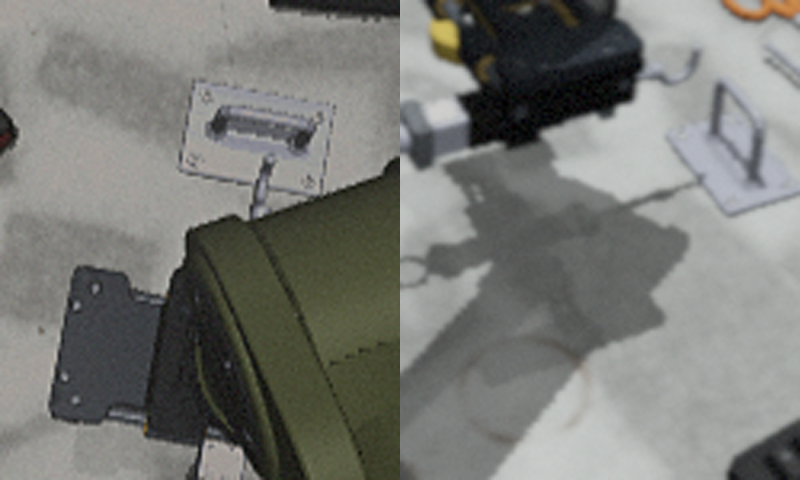

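The gauge is held level. The hook tip is at top pixel (309.4,170) and scene pixel (292.8,186.2), so I'll triangulate it and compare with the prediction.

```bash
python3 - <<'E'
from h import *
from scipy.optimize import least_squares
c=camera("top");s=camera("scene")
p=np.array([*(A+ax*(-.0365)),.110])
print(p,proj(c,p),proj(s,p))
o=least_squares(lambda x:np.r_[proj(c,x)-[309.0,169.6],proj(s,x)-[292.4,185.8]],p);e=o.x-p
print("tri",o.x,o.fun,"err along",e[:2]@ax,"lat",e[1]*ax[0]-e[0]*ax[1],"z",e[2])
E
```

```text
[0.61609964 0.16658895 0.11      ] [309.3860535  169.60411905] [292.71300123 185.06829592]
tri [0.61634492 0.16710739 0.10785592] [-0.07339488  0.12026193  0.15531324 -0.03318224] err along 0.000147662124000519 lat 0.0005542024282754908 z -0.0021440770266652337
```

```bash
python3 - <<'E'
from h import *
movel(at(-.045,.032),v=.1)
print(movel(at(.0055,.032),v=.04,until_force=4),state()["t"],state()["wrist_force"])
print(movel(at(.0055,.058),v=.03,until_force=4),state()["t"],state()["wrist_force"],state()["tool_pos"]-at(.0055,.058))
a=camera("top")["color"];b=camera("scene")["color"]
o=np.hstack([cv2.resize(a[120:220,250:350],None,fx=4,fy=4,interpolation=2),cv2.resize(b[170:270,245:345],None,fx=4,fy=4,interpolation=2)])
cv2.imwrite("pics/p2.png",o)
E
```

```text
False 9.8833 [-0.02093811  0.53103514 -2.02098605]
False 10.9 [ 0.2330348  -1.000268   -1.81222284] [-1.05952568e-04 -5.38206624e-05 -2.06061398e-04]
```

View pics/p2.png

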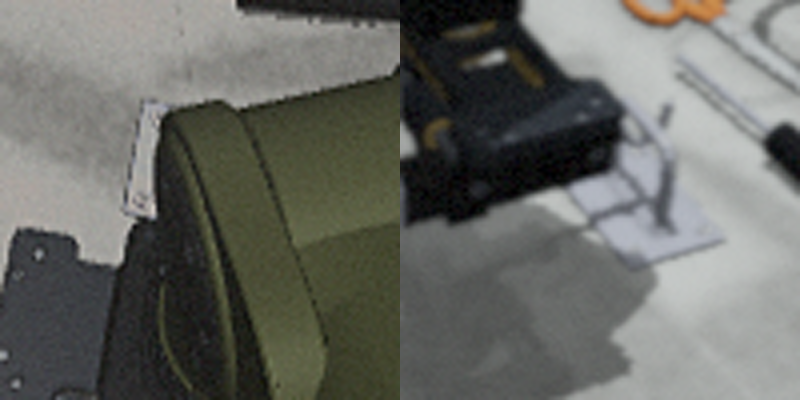

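The hook tip shows past the bar, at about (665,110) in the scene half. No force was triggered. Now I'll pull in logged steps.

```bash
python3 - <<'E'
from h import *
def F():
    v=[]
    for _ in range(6): wait(.03); v.append(state()["wrist_force"])
    s=state();return np.mean(v,0),s
f0,s=F();print(f0)
for d in [.003,.001,0,-.001,-.002,-.004,-.008,-.018,-.028,-.038]:
    movel(at(d,.058),v=.04); f,s=F(); df=f-f0
    print(d,"along",round(df[:2]@ax,2),"lat",round(df[1]*ax[0]-df[0]*ax[1],2),"z",round(df[2],2),"pos",round((s["tool_pos"]-at(0,.058))[:2]@ax*1e3,2),s["finger_gap"].round(4),round(s["t"],2))
E
```

```text
[ 0.0749469   0.26650689 -1.83683673]Traceback (most recent call last):
  File "<stdin>", line 9, in <module>
AttributeError: 'float' object has no attribute 'round'
```

```bash
cat >> h.py <<'E'
f0=np.array([.075,.0,-1.84])
def F():
    v=[]
    for _ in range(8): wait(.03); v.append(state()["wrist_force"])
    return np.mean(v,0),state()
def step(d,v=.04):
    movel(at(d,.058),v=v); f,s=F(); df=f-f0
    print(d,"along %.2f lat %.2f z %.2f pos %.2f gap %.4f t %.2f"%(df[:2]@ax,df[1]*ax[0]-df[0]*ax[1],df[2],(s["tool_pos"]-at(0,.058))[:2]@ax*1e3,s["finger_gap"],s["t"]))
E
python3 - <<'E'
from h import *
for d in [.0015,0,-.001,-.002,-.004,-.01,-.02,-.03,-.04]: step(d)
E
```

```text
0.0015 along -0.23 lat -0.07 z 0.19 pos 1.51 gap 0.0258 t 12.17
0 along 2.17 lat -0.16 z -0.34 pos 0.21 gap 0.0260 t 12.68
-0.001 along 2.18 lat -0.27 z 0.25 pos -0.95 gap 0.0254 t 13.20
-0.002 along 2.12 lat -0.29 z 0.26 pos -1.96 gap 0.0256 t 13.72
-0.004 along 2.50 lat -0.11 z 0.10 pos -3.94 gap 0.0257 t 14.23
-0.01 along 3.43 lat -0.11 z -0.01 pos -9.88 gap 0.0254 t 14.80
-0.02 along 4.96 lat -0.21 z -0.85 pos -19.56 gap 0.0261 t 15.47
-0.03 along 6.36 lat -0.10 z -1.03 pos -29.12 gap 0.0257 t 16.13
-0.04 along 8.19 lat 0.02 z -1.72 pos -38.68 gap 0.0256 t 16.80
```

```bash
python3 - <<'E'
from h import *
s=state();print(s["tool_pos"]-at(-.04,.058),(R.from_quat(s["tool_rot"])*R.from_quat(quat(AY)).inv()).as_rotvec(degrees=True),s["ft_torque"])
a=camera("top")["color"];b=camera("scene")["color"]
o=np.hstack([cv2.resize(a[120:220,250:350],None,fx=4,fy=4,interpolation=2),cv2.resize(b[170:270,230:330],None,fx=4,fy=4,interpolation=2)])
cv2.imwrite("pics/p3.png",o)
E
```

```text
[ 0.00125945 -0.00043656  0.00049638] [ 0.00588521 -0.20085664 -0.03485717] [-0.36255253 -1.35341372 -0.01701213]
```

View pics/p3.png

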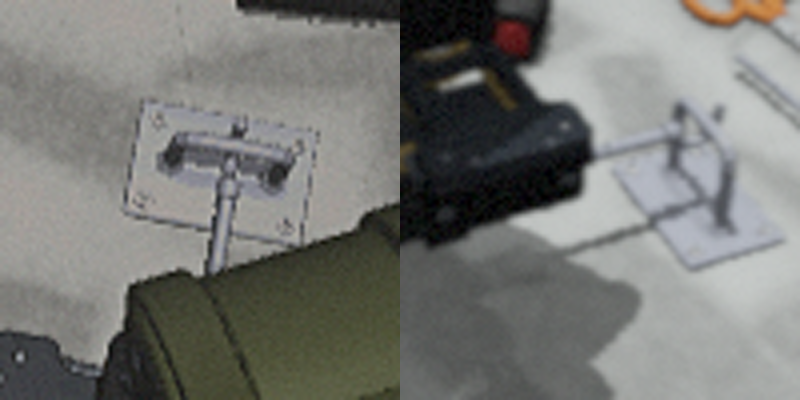

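The rod is drawn out, square to the loop, with the bar in the hook. I'll check that the rod is level against its projection, then finish the pull.

```bash
python3 - <<'E'
from h import *
s=camera("scene")
for b,z in[(-.018,.058),(-.05,.058),(-.05,.062),(-.05,.054)]: 
    p=proj(s,[*(A+ax*b),z]); print(b,z,(p-[230,170]+.5)*4+[400,0])
step(-.048,.03); step(-.0520,.02)
b=np.mean([camera("scene")["color"].astype(float) for _ in range(6)],0).astype(np.uint8)
cv2.imwrite("pics/p4.png",cv2.resize(b[180:240,240:330],None,fx=8,fy=8,interpolation=2))
E
```

```text
-0.018 0.058 [675.68149106 134.48997693]
-0.05 0.058 [621.77824952 149.66951248]
-0.05 0.062 [622.31887115 143.6482215 ]
-0.05 0.054 [621.24081737 155.65528   ]
-0.048 along 9.19 lat -0.03 z -2.08 pos -46.35 gap 0.0256 t 17.63
-0.052 along 9.80 lat -0.01 z -2.25 pos -50.16 gap 0.0256 t 18.25
```

View pics/p4.png

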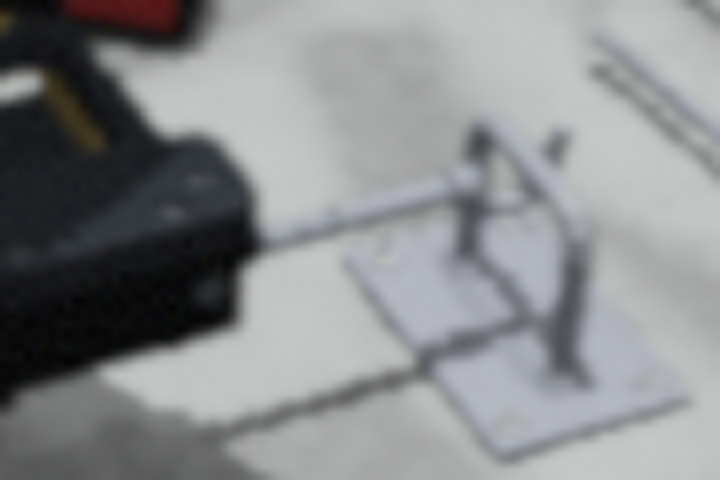

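```bash
python3 - <<'E'
from h import *
s=state();print((s["tool_pos"]-at(-.052,.058))[2],(R.from_quat(s["tool_rot"])*R.from_quat(quat(AY)).inv()).as_rotvec(degrees=True))
movel(at(-.053,.0573),v=.02); wait(.5)
for _ in range(3):
    f=np.mean([F()[0] for _ in range(3)],0);s=state();df=f-f0
    print(df[:2]@ax,df[2],(s["tool_pos"]-at(0,.058))[:2]@ax,(s["tool_pos"]-at(0,.058))[2],s["grasp_force"],s["t"])
E
```

```text
0.0006867189794292072 [ 0.01008189 -0.28455658 -0.04765207]
9.987816774729813 -1.4043918943552847 -0.05095080373051344 0.00017929630779695005 44.99427756294608 20.1
9.997406984422037 -1.6298224720208234 -0.05095206284223368 0.00017910478311020106 44.99436171725392 20.9
9.947992585940023 -1.4179230713086246 -0.05094298177832076 0.00017551043229202534 44.994294326752424 21.7
```

```bash
python3 -c "
from plant import *
print(sign_off())"
```

```text
the job is handed in; nothing more can be done
None
```

The proof pull is on and the job is handed in, with the gripper still holding about 10 N steadily; I put the rod at 50–51 mm from force and tool travel, because the gripper hid the collar and mouth from the cameras.

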